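Clear the gasket mould, close it on its dowels and hold it shut

TASK

Lift the steel spacer plate out of the slot in the lower mould half and hang it by its hole on the peg of the stand, letting go of it. Then fit the loose upper mould half onto the two dowels and press it down against the ejector springs until the halves meet flush; finish while still holding the pair pressed together, because it springs open as soon as the push stops. Leave the other things on the bench where they are.

Things in the scene. Friction and masses are not known exactly. Their poses are not given: they have to be found in the camera images.
- mould: lower mould half, aluminium block 80 (x) x 130 (y) x 30 mm high, fixed mid-bench, yaw within 0.35. Origin: centre of underside. Two upright 10 mm dowels with tapered tips at x 0, y -50 and +50 mm, tops at z 52 mm. Between them a slot along y 61 x 7 mm, floor at z 16 mm. Beside it, at x -22 and +22 mm, steel ejector bars 12 x 70 mm stand 6 mm above the top face (z 30 mm)
- ejector (a joint): how far the two ejector bars (one part) are pushed down, m: 0 raised, 0.006 level with the lower half's top face. Sprung: 6 N to start, 13 N in all at 0.006. The upper half's weight alone does not move them: unpressed it rests 6 mm open
- cover: upper mould half, loose aluminium plate 80 (x) x 130 (y) x 14 mm, about 0.35 kg, flat on the bench left or right of the lower half, yaw within 0.5. Origin: centre of underside. Two 12.5 mm through holes at x 0, y -50 and +50 mm; either way round fits the dowels. Centred grip rib 24 (x) x 60 (y) mm from z 14 to 40 mm. Closed, its underside lies on the lower half's top face
- spacer: spacer plate, steel, about 0.12 kg, upright in the lower half's slot, resting on its floor: 6 mm thick (x), 56 wide (y), 76 high, with a black handle block on top 14 mm thick (x), 40 wide (y), z 76 to 100 mm. Origin: centre of its lower edge, z up. May lean a few degrees
- spacer_hole (a point): centre of the spacer's round hole, 23 mm diameter, running through its thickness (spacer x), 56 mm above its lower edge
- stand: stand with one peg, fixed on the other side of the lower half from the upper half, yaw within 0.4. Origin: centre of underside of its grey foot 100 (x) x 80 (y) x 12 mm. An 8 mm steel post at x +30 mm rises to z 115 mm and bends into an 8 mm peg running to x -40, z 125 mm (towards the robot, rising slightly). Nothing is higher than the peg
- peg_tip (a point): free end of the peg, on its centre line (stand x = -40 mm, z = 125 mm)
- peg_mid (a point): middle of the peg, on its centre line (stand x = -5 mm, z = 120 mm)
- tuberack: bystander: green tube rack 60 x 130 x 28 mm, origin under its centre; leave alone
- tipbox: bystander: yellow pipette tip box 80 x 120 x 45 mm, origin under its centre; leave alone
- dish: bystander: steel dish 68 mm across, 24 mm high, origin under its centre; leave alone
- jar: bystander: amber jar 38 mm across, 55 mm high, origin under its centre; leave alone
- pipette: bystander: pipette lying along y, about 230 mm long, 24 mm wide, 22 mm high, origin under its body; leave alone

How it is judged:
By the outcome, as a careful person would: the job done as asked, in the order asked, and still so for the second after the job is handed in, while the arm keeps its last pose, push and grip.
It also fails if it takes over 56 s, if anything falls off the work surface, if the arm or the gripper's body presses on something with over 40 N, if the wrist force passes 120 N, or if a joint passes its speed limit or range.

ROBOT

A 7-joint arm with a two-finger parallel gripper is mounted at the origin on the work surface. World frame = base frame: x ahead of the robot, y to its left, z up, the work surface at z = 0. Lengths are in m, angles in rad, forces in N, time in s.
With the tool pointing down it reaches from about 0.425 to 0.925 m from the base axis. Payload 6.8 kg.
Tool frame: the origin (TCP) lies at the very end of the fingers, on their centre line; the grasp point (between the pads) lies 19 mm behind it; z points along the fingers, y is the line along which they close (so a half turn about z gives the same grasp; the last joint's range is limited). The gripper opens to 85 mm and grips with 20 to 120 N. Pads are 22 mm wide; open, the fingers measure 114 mm over their backs; the gripper's body (76 mm by 85 mm) begins 54 mm behind the grasp point. The pads swing forward as they close: fully open they stand 13 mm farther back than shut.
Start: joints at [1.228, 0.477, 0.022, 1.555, -0.011, 1.109, -0.083], TCP at [0.157, -0.656, 0.231] pointing down, gripper open.
Joint ranges: [-2.96, 2.96], [-0.34, 2.1], [-1.41, 1.46], [0.24, 2.44], [-1.37, 4.51], [0.17, 1.92], [-2.96, 2.96]. Speed limits (rad/s): [2.39, 2.39, 3.14, 3.14, 3.14, 3.14, 3.14].

INTERFACE

Orientations are given as a unit quaternion [w, x, y, z].
In Python, from station import bot, cams, job, probe_bus gives the robot as it stands (bot), with the cameras (cams), the job (job) and the readings (probe_bus).
- The arm moves only by the tool jog_arm, called after "Request:" as a command line: name --argument value ..., lists and objects as JSON in quotes. Schema: {"type":"object","properties":{"deltas":{"type":"object","properties":{"tx":{"type":"array","items":{"type":"number"},"minItems":1,"maxItems":20},"ty":{"type":"array","items":{"type":"number"},"minItems":1,"maxItems":20},"tz":{"type":"array","items":{"type":"number"},"minItems":1,"maxItems":20},"twist":{"type":"array","items":{"type":"number"},"minItems":1,"maxItems":20},"aperture":{"type":"array","items":{"type":"number"},"minItems":1,"maxItems":20}},"additionalProperties":false,"required":["tx","ty","tz","twist","aperture"]},"grip_force":{"type":"number"},"only":{"type":"string"},"quiet":{"type":"boolean"},"lines":{"type":"string"}},"required":["deltas"],"additionalProperties":false}. deltas is an object with one list for each field, all of the same length, 1 to 20, a row being the entries at one place: tx, ty, tz (the shift in shares of the most that a row can go, 1 being 50 mm), twist (a turn about the tool's z in units of 0.1 rad), aperture (the opening from 0.0 (shut) to 1.0 (fully open)); each row shifts and turns the commanded pose from where the row before left it, along the tool's axes as they then stand; what a row does not reach is not made up. A row lasts 1/10 s, in which the tool goes at most 0.05 m and 0.15 rad, less where a joint would pass 70% of its speed; a pose out of reach is approached as far as the arm can. The fingers move at their own pace and stop on an object; grip_force is the grip in N (left out, the last holds). Time passes only in rows, so rows that do not move let the fingers close. The tool returns the time, the measured TCP pose, the force, the opening and the grip force at its end. only (a regular expression) keeps the lines of the reply that match it, lines (a string "A,B") keeps lines A to B, and quiet returns only ok. Input that does not fit is refused with a message, and nothing moves.
- probe_bus.get_obs(): the state, without advancing time (a new reading comes with each control period).
- cams.read_camera(name): name is "scene" or "side" or "wrist"; returns the picture (400x640x3 uint8, blue, green, red); there is no depth.
- cams.camera_info(name): a dict with "vertical_fov" (degrees; the focal length in pixels is half the picture's height over the tangent of half this angle, whatever the lens; pixels are square), "cx", "cy" (the principal point, pixels), "k1" (the pictures are not rectified: a ray, as slopes to the right and down, at radius r is drawn at 1 + k1 r^2 times it, then the intrinsics apply), "view" (4x4, takes a point from world to camera coordinates); the wrist camera has in their place "hand_eye" (4x4, takes a point from camera to tool coordinates, whose origin is the TCP and whose axes are the flange's). Camera axes: x right, y up, looking along -z (the intrinsics and any distortion apply to the point x, -y, -z); pixel columns grow to the right and rows downward; lengths in m; the calibration is good to about 2 mm. A picture is of the moment at which its call begins: read the wrist's pose just before it. camera_info takes no time and is no camera call.
- job.hand_in(): hands the job in; it is judged then, once.
The state is a dict: "t": time; "q": joint angles; "joint_vel": joint speeds; "joint_torque": joint torques, N m; "eef_pos": TCP position; "tool_rot": TCP orientation; "contact_force": force on the tool from outside, world axes, zero at the start; "torque": the same for the moment, N m; "gripper_width": opening from 0.0 (shut) to 1.0 (fully open); "grasp_force": force on a finger pad.
Only numpy, scipy, OpenCV 4.12 (cv2) and the standard library are available. Lean on these libraries where they do the work, as an engineer would, in place of code of your own. Each camera call takes 0.05 s, during which the arm holds its last target. There are 200 camera calls.

## Working session

There is one attempt and no reset: what is moved stays moved. The work goes in short steps, Python scripts to look and compute and a tool call to move; the robot and the scene stay as the last step left them, time stands still between calls to the robot, and variables do not carry over. Pictures are saved under pics/ and viewed, at most 10 in all, crops included, and the job is handed in when it is done.

```bash
ls; mkdir -p pics; python3 - <<'E'
from station import bot, cams, job, probe_bus
import cv2,numpy as np
o=probe_bus.get_obs();print(o)
a=cams.read_camera("scene");b=cams.read_camera("side")
cv2.imwrite("pics/scene0.png",a);cv2.imwrite("pics/side0.png",b)
for n in("scene","side","wrist"):print(n,cams.camera_info(n))
E
```

```text
pics
station.py
{'t': 0.0, 'q': array([ 1.22791065,  0.47775669,  0.02233534,  1.55642679, -0.01148192,
        1.10931068, -0.08309389]), 'joint_vel': array([-4.62185007e-04, -1.81606044e-04, -1.26647831e-03, -1.24415415e-03,
        1.81971628e-03,  1.01906250e-04, -3.48226292e-05]), 'joint_torque': array([ 2.59926992e-04, -5.96443105e+01,  1.60818391e+00, -2.81197947e+01,
        1.26687690e-02,  9.37254808e-03, -8.01745784e-06]), 'eef_pos': array([ 0.15687743, -0.65592012,  0.23036516]), 'tool_rot': array([-8.69180940e-04,  9.93114641e-01,  1.17143172e-01, -1.75201925e-04]), 'contact_force': array([-0.15670638, -0.70586948, -0.02536295]), 'torque': array([-0.01988299, -0.02642809,  0.00535743]), 'grasp_force': 0.0, 'gripper_width': 0.9961798919289928}
scene {'vertical_fov': 43.52784987697757, 'cx': 311.2646973900883, 'cy': 204.06162722685784, 'k1': -0.14670451652098493, 'view': array([[ 0.64861893,  0.76098526, -0.01396129, -0.35495827],
       [-0.60686146,  0.52814971,  0.59395038,  0.27057167],
       [ 0.45936113, -0.37677489,  0.80438053, -1.47637969],
       [ 0.  
[... 199 characters left out ...]
, -0.69903626, -0.0137527 ,  0.41453374],
       [ 0.44615254, -0.47128002,  0.76081736, -0.32626317],
       [-0.5383203 ,  0.53781358,  0.64882032, -0.84328423],
       [ 0.        ,  0.        ,  0.        ,  1.        ]])}
wrist {'vertical_fov': 68.9308997599918, 'cx': 315.3868693271203, 'cy': 203.40492703399423, 'k1': -0.04005265831483656, 'hand_eye': array([[-3.38601229e-04,  9.65176370e-01,  2.61599807e-01,
         6.74479532e-02],
       [ 9.99999547e-01,  5.59399044e-04, -7.69563501e-04,
         1.03794288e-04],
       [-8.89103189e-04,  2.61599428e-01, -9.65176123e-01,
        -1.43472646e-01],
       [ 0.00000000e+00,  0.00000000e+00,  0.00000000e+00,
         1.00000000e+00]])}
```

View pics/scene0.png

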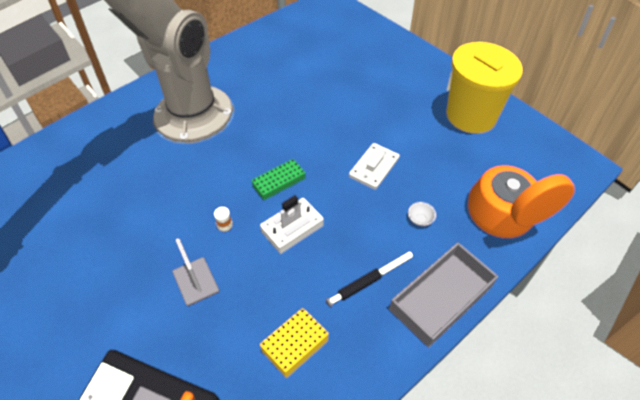

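View pics/side0.png

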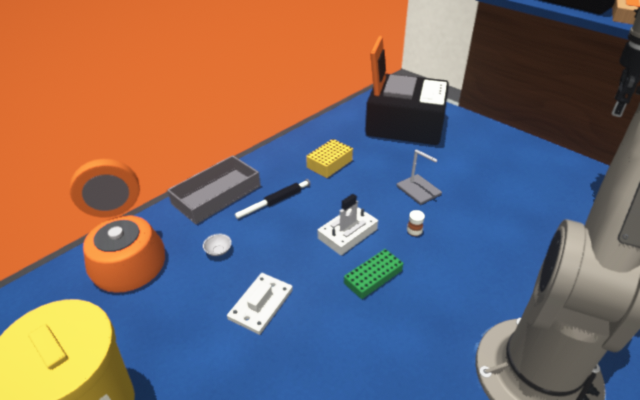

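Scene view: cover at (375,165), mould at (292,224) with the spacer's black handle at (290,203), stand foot (195,280) and peg tip (180,241). Side view: handle (349,201), peg tip (436,159), bend (414,153), cover (261,302).

```bash
cat > h.py <<'E'
import numpy as np, cv2
from scipy.spatial.transform import Rotation as R
from station import bot, cams, job, probe_bus
def pose():
    o=probe_bus.get_obs();q=o["tool_rot"];T=np.eye(4)
    T[:3,:3]=R.from_quat([q[1],q[2],q[3],q[0]]).as_matrix();T[:3,3]=o["eef_pos"];return T
def snap(name,f=None):
    T=pose() if name=="wrist" else None
    im=cams.read_camera(name)
    if f: cv2.imwrite(f"pics/{f}.png",im)
    return im,c2w(name,T)
def c2w(name,T=None):
    i=cams.camera_info(name)
    return T@i["hand_eye"] if name=="wrist" else np.linalg.inv(i["view"])
def K(name):
    i=cams.camera_info(name);f=200/np.tan(np.radians(i["vertical_fov"])/2)
    return np.array([[f,0,i["cx"]],[0,f,i["cy"]],[0,0,1.]]),np.array([i["k1"],0,0,0.])
def ray(name,C,uv):
    k,d=K(name);s=cv2.undistortPoints(np.array([[uv]],float),k,d)[0,0]
    v=C[:3,:3]@np.array([s[0],-s[1],-1]);return C[:3,3],v/np.linalg.norm(v)
def onz(name,C,uv,z):
    p,v=ray(name,C,uv);return p+v*(z-p[2])/v[2]
def tri(rays):
    A=np.zeros((3,3));b=np.zeros(3)
    for p,v in rays:
        M=np.eye(3)-np.outer(v,v);A+=M;b+=M@p
    x=np.linalg.solve(A,b);return x,[round(1e3*np.linalg.norm((np.eye(3)-np.outer(v,v))@(x-p)),1) for p,v in rays]
def proj(name,C,X):
    k,d=K(name);c=np.linalg.inv(C)@np.r_[X,1];return cv2.projectPoints(np.array([[[c[0],-c[1],-c[2]]]]),np.zeros(3),np.zeros(3),k,d)[0].ravel()
def go(target,yaw=None):
    """delta to target in tool axes; yaw = world angle wanted for tool y (closing line)"""
    T=pose();d=T[:3,:3].T@(np.array(target)-T[:3,3]);t=None
    if yaw is not None:
        v=T[:3,:3].T@np.array([np.cos(yaw),np.sin(yaw),0]);t=np.arctan2(-v[0],v[1]);t=(t+np.pi/2)%np.pi-np.pi/2
    return d.round(4),t
E
python3 - <<'E'
from h import *
np.set_printoptions(precision=4,suppress=True)
S=c2w("scene");D=c2w("side")
for n,a,b in[("handle",(290,203),(349,201)),("pegtip",(180,241),(436,159)),("bend",(190,269),(414,153)),("coverrib",(376,158),(262,293))]:
    print(n,tri([ray("scene",S,a),ray("side",D,b)]))
print(onz("scene",S,(375,166),.014),onz("side",D,(261,303),.014),onz("scene",S,(292,222),.03),onz("scene",S,(195,282),.012),onz("side",D,(419,188),.012))
T=pose();print(T)
E
```

```text
handle (array([ 0.5149, -0.0353,  0.1062]), [np.float64(0.8), np.float64(0.8)])
pegtip (array([ 0.4484, -0.2879,  0.1277]), [np.float64(4.4), np.float64(4.4)])
bend (array([ 0.5157, -0.3018,  0.1098]), [np.float64(2.3), np.float64(2.3)])
coverrib (array([0.5049, 0.2537, 0.0377]), [np.float64(4.8), np.float64(4.8)])
[0.5125 0.252  0.014 ] [0.4984 0.2587 0.014 ] [ 0.5165 -0.0341  0.03  ] [ 0.49   -0.2993  0.012 ] [ 0.4824 -0.2946  0.012 ]
[[ 0.9726  0.2327 -0.0005  0.1569]
 [ 0.2327 -0.9726  0.0016 -0.656 ]
 [-0.0001 -0.0017 -1.      0.2304]
 [ 0.      0.      0.      1.    ]]
```

The rows are not in the units I measure in: shifts go in shares of 50 mm and turns go in units of 0.1 rad. I convert before sending: 0.0276 m is 0.552, -0.0195 m is -0.39, 0.12 rad is 1.2.

Request:
jog_arm --deltas '{"tx": [0.552,0.552,0.552,0.552,0.552,0.552,0.552,0.552,0.552,0.552,0.552,0.552,0.552,0.552,0,0,0,0],"ty": [-0.39,-0.39,-0.39,-0.39,-0.39,-0.39,-0.39,-0.39,-0.39,-0.39,-0.39,-0.39,-0.39,-0.39,0,0,0,0],"tz": [-0.1,-0.1,-0.1,-0.1,-0.1,-0.1,-0.1,-0.1,-0.1,-0.1,-0.1,-0.1,-0.1,-0.1,0,0,0,0],"twist": [0,0,0,0,0,0,0,0,0,0,0,0,0,0,1.2,1.2,0,0],"aperture": [1,1,1,1,1,1,1,1,1,1,1,1,1,1,1,1,1,1]}'

```text
t: 1.9
eef_pos: [0.4691, -0.3011, 0.301]
tool_rot: [-0.0, 1.0, -0.001, -0.0]
contact_force: [-0.0, 0.6, 0.1]
gripper_width: 0.998
grasp_force: 0.0
```

```bash
python3 - <<'E'
from h import *
T=pose();np.save("T1.npy",T);snap("wrist","w1");print(T.round(4))
E
```

```text
[[ 1.000e+00 -2.300e-03 -6.000e-04  4.691e-01]
 [-2.300e-03 -1.000e+00  2.000e-04 -3.011e-01]
 [-6.000e-04 -2.000e-04 -1.000e+00  3.010e-01]
 [ 0.000e+00  0.000e+00  0.000e+00  1.000e+00]]
```

Request:
jog_arm --deltas '{"tx": [0,0,0,0,0],"ty": [-0.8,-0.8,0,0,0],"tz": [0,0,0,0,0],"twist": [0,0,0,0,0],"aperture": [1,1,1,1,1]}'

```text
t: 2.45
eef_pos: [0.4695, -0.2224, 0.3013]
tool_rot: [0.0, 1.0, -0.003, -0.0]
contact_force: [0.0, -0.2, -0.3]
gripper_width: 1.001
grasp_force: 0.0
```

```bash
python3 - <<'E'
from h import *
T=pose();np.save("T2.npy",T);snap("wrist","w2");print(T.round(4))
a=[cv2.imread(f"pics/w{i}.png") for i in(1,2)]
cv2.imwrite("pics/w12.png",np.vstack([cv2.resize(x,(480,300)) for x in a]))
E
```

```text
[[ 1.000e+00 -6.000e-03 -0.000e+00  4.695e-01]
 [-6.000e-03 -1.000e+00 -5.000e-04 -2.224e-01]
 [-0.000e+00  5.000e-04 -1.000e+00  3.013e-01]
 [ 0.000e+00  0.000e+00  0.000e+00  1.000e+00]]
```

View pics/w12.png

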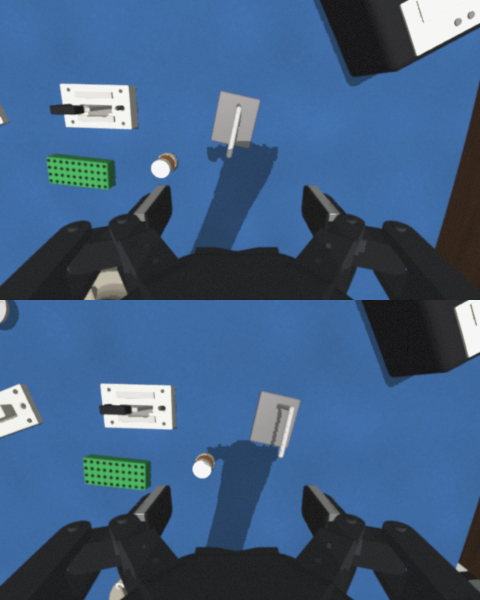

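Wrist views: stand with foot (235,120) and light peg ending at (229,156) in w1, ending at (281,155) in w2; mould white block on the left with the spacer handle.

Scaled: -0.045 m is -0.9, -0.025 m is -0.5.

Request:
jog_arm --deltas '{"tx": [0.12,0.12,0.12,0.12,0,0,0,0],"ty": [-0.9,-0.9,-0.9,-0.9,-0.5,0,0,0],"tz": [0,0,0,0,0,0,0,0],"twist": [0,0,0,0,0,0,0,0],"aperture": [1,1,1,1,1,1,1,1]}'

```text
t: 3.3
eef_pos: [0.4949, -0.0183, 0.3011]
tool_rot: [0.0, 1.0, -0.004, -0.0]
contact_force: [-0.4, -0.5, 0.3]
gripper_width: 1.0
grasp_force: 0.0
```

```bash
python3 - <<'E'
from h import *
T=pose();np.save("T3.npy",T);snap("wrist","w3");print(T.round(4))
E
```

```text
[[ 1.000e+00 -8.100e-03 -3.000e-04  4.949e-01]
 [-8.100e-03 -1.000e+00 -5.000e-04 -1.830e-02]
 [-3.000e-04  5.000e-04 -1.000e+00  3.011e-01]
 [ 0.000e+00  0.000e+00  0.000e+00  1.000e+00]]
```

Request:
jog_arm --deltas '{"tx": [-0.8,-0.8,0,0,0],"ty": [0,0,0,0,0],"tz": [0,0,0,0,0],"twist": [0,0,0,0,0],"aperture": [1,1,1,1,1]}'

```text
t: 3.85
eef_pos: [0.4159, -0.0164, 0.3017]
tool_rot: [-0.0, 1.0, -0.003, 0.001]
contact_force: [-0.1, -0.0, 0.4]
gripper_width: 0.999
grasp_force: 0.0
```

```bash
python3 - <<'E'
from h import *
np.set_printoptions(precision=4,suppress=True)
T=pose();np.save("T4.npy",T);snap("wrist","w4");print(T.round(4))
a=[cv2.imread(f"pics/w{i}.png") for i in(1,2,3,4)]
H=cams.camera_info("wrist")["hand_eye"]
# stand: foot mask
fr=[]
for i in(1,2):
    im=a[i-1];hsv=cv2.cvtColor(im,cv2.COLOR_BGR2HSV);C=np.load(f"T{i}.npy")@H
    m=((hsv[...,1]<70)&(hsv[...,2]>60)).astype(np.uint8);roi=np.zeros_like(m)
    roi[110:220,265:410]=1;m*=roi
    if i==2:m[:,:320]=0
    n,l,s,c=cv2.connectedComponentsWithStats(m);k=1+s[1:,4].argmax()
    g=(l==k);ys,xs=np.nonzero(g);print(i,s[k],np.percentile(hsv[...,2][g],[5,25,50,75,95]))
    p=((hsv[...,2]>190)&(hsv[...,1]<50)&(roi>0)).astype(np.uint8);n,l2,s2,c2=cv2.connectedComponentsWithStats(p);k2=1+s2[1:,4].argmax();P=np.argwhere(l2==k2)[:,::-1]
    print(" peg",s2[k2],cv2.minAreaRect(P.astype(np.float32)), P[P[:,1].argmax()],P[P[:,1].argmin()])
    r=cv2.minAreaRect(np.c_[xs,ys].astype(np.float32));print(r)
im=np.hstack([a[0][100:230,260:420],a[1][100:230,300:460]]);cv2.imwrite("pics/st.png",np.vstack([cv2.resize(im,(800,325)),cv2.resize(np.hstack([x[100:300,190:440] for x in a[2:]]),(500*8//5-50,275))[:, :750] if 0 else cv2.resize(np.hstack([x[90:270,190:440] for x in a[2:]]),(800,275))]))
E
```

```text
[[ 1.     -0.0066  0.0013  0.4159]
 [-0.0066 -1.      0.0002 -0.0164]
 [ 0.0013 -0.0002 -1.      0.3017]
 [ 0.      0.      0.      1.    ]]
1 [ 282  121   65   90 3743] [115.2 160.  165.  170.  220.9]
 peg [305 142  16  57 314] ((312.42193603515625, 170.1975555419922), (5.657285690307617, 57.48081970214844), 12.094758033752441) [305 198] [318 142]
((311.2283630371094, 168.04965209960938), (54.76436233520508, 85.481689453125), 12.264772415161133)
2 [ 333  122   68   89 3713] [101. 151. 158. 163. 219.]
 peg [373 143  19  67 345] ((381.775390625, 175.82949829101562), (5.210644721984863, 68.13919830322266), 13.240520477294922) [374 209] [388 143]
((363.5845947265625, 165.0230712890625), (54.46529769897461, 81.82950592041016), 15.255118370056152)
```

View pics/st.png

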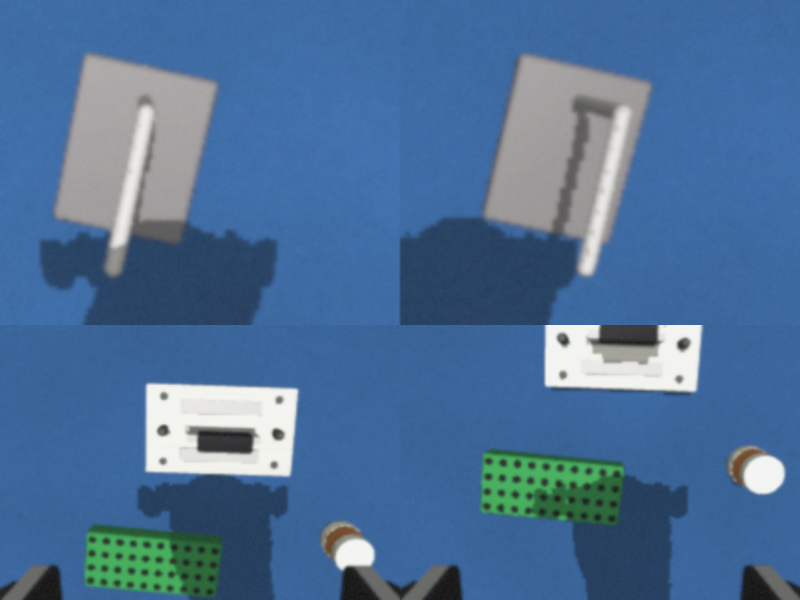

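Stand crops: peg tip at w1 (305.6,209.6) and w2 (374.4,208.8), bend (318.8,143.2)/(388.8,144); the mould in w3 shows two dark dowels, black handle between them, and two bars.

```bash
python3 - <<'E'
from h import *
np.set_printoptions(precision=4,suppress=True)
H=cams.camera_info("wrist")["hand_eye"];C={i:np.load(f"T{i}.npy")@H for i in(1,2,3,4)}
A={i:cv2.imread(f"pics/w{i}.png") for i in C}
r=lambda i,uv:ray("wrist",C[i],uv)
print("tip",tri([r(1,(305.6,209)),r(2,(374.4,208.3))]));print("bend",tri([r(1,(318.8,143.2)),r(2,(388.8,144))]))
S=c2w("scene")
f=[onz("wrist",C[1],(260+x/2.5,100+y/2.5),.012) for x,y in((86,54),(217,81),(182,243),(55,216))]
print("foot",f,np.mean(f,0));e=(f[0]+f[1]-f[2]-f[3])/2;print("yaw",np.arctan2(e[1],e[0]),np.linalg.norm(e),np.linalg.norm(f[0]-f[1]))
# handle, mould
for i in(1,2,3):
    im=A[i];hsv=cv2.cvtColor(im,cv2.COLOR_BGR2HSV)
    w=((hsv[...,1]<40)&(hsv[...,2]>150)).astype(np.uint8);w[:90]=0;w[230:]=0
    w=cv2.morphologyEx(w,cv2.MORPH_CLOSE,np.ones((13,13)))
    n,l,s,c=cv2.connectedComponentsWithStats(w)
    k=max(range(1,n),key=lambda j:s[j,4]*(s[j,4]<12000));rc=cv2.minAreaRect(np.argwhere(l==k)[:,::-1].astype(np.float32))
    cn,_=cv2.findContours((l==k).astype(np.uint8),0,2);ap=cv2.approxPolyDP(cn[0],6,True)[:,0];print(i,"mould",s[k],rc,ap.tolist())
    P=[onz("wrist",C[i],q,.03) for q in ap];print(np.array(P))
    x0,y0,ww,hh=s[k][:4];d=np.zeros_like(w);d[y0:y0+hh,x0-20:x0+ww]=(hsv[...,2]<70)[y0:y0+hh,x0-20:x0+ww]
    n,l,s,c=cv2.connectedComponentsWithStats(d)
    for j in range(1,n):
        if s[j,4]>8:print("dark",s[j],c[j])
E
python3 - <<'E'
import cv2,numpy as np
a=cv2.imread("pics/w3.png")[115:205,270:390];print(a.shape)
b=cv2.imread("pics/w2.png")[105:195,120:240]
c=cv2.imread("pics/scene0.png")[185:255,250:340];d=cv2.imread("pics/side0.png")[185:255,310:400]
cv2.imwrite("pics/m.png",np.vstack([np.hstack([cv2.resize(x,(400,300),interpolation=2) for x in p]) for p in((a,b),(c,d))]))
E
```

```text
tip (array([ 0.4438, -0.2899,  0.1254]), [np.float64(0.4), np.float64(0.4)])
bend (array([ 0.516, -0.305,  0.114]), [np.float64(0.4), np.float64(0.4)])
foot [array([ 0.5408, -0.2713,  0.012 ]), array([ 0.5255, -0.3468,  0.012 ]), array([ 0.429 , -0.3277,  0.012 ]), array([ 0.446 , -0.2506,  0.012 ])] [ 0.4853 -0.2991  0.012 ]
yaw -0.20515175312820969 0.09768484336275987 0.0770084551961009
1 mould [  80  112   96   60 4899] ((127.50296020507812, 141.37811279296875), (96.41033935546875, 57.933982849121094), 1.3971810340881348) [[80, 112], [83, 137], [107, 140], [106, 153], [86, 153], [88, 168], [175, 171], [170, 114]]
[[ 0.5575  0.0278  0.03  ]
 [ 0.5232  0.0301  0.03  ]
 [ 0.5184 -0.0049  0.03  ]
 [ 0.5001 -0.0001  0.03  ]
 [ 0.5005  0.0301  0.03  ]
 [ 0.4787  0.0315  0.03  ]
 [ 0.4732 -0.0985  0.03  ]
 [ 0.5523 -0.1011  0.03  ]]
dark [ 67 140  45  12 485] [ 88.8804 145.7031]
dark [157 142   8   4  29] [160.3793 143.5517]
2 mould [ 134  112   96   60 4890] ((181.5, 141.5), (59.0, 95.0), 90.0) [[134, 112], [141, 169], [229, 171], [227, 114]]
[[ 0.5573  0.0278  0.03  ]
 [ 0.4779  0.03    0.03  ]
 [ 0.4736 -0.0986  0.03  ]
 [ 0.5523 -0.1021  0.03  ]]
dark [133 139  42  13 455] [153.6286 145.7385]
dark [215 142   5   4  16] [216.5625 143.625 ]
3 mould [ 281  128   95   61 4748] ((327.5623474121094, 158.317138671875), (93.38041687011719, 57.88623809814453), 2.12109637260437) [[282, 129], [282, 185], [370, 188], [375, 132]]
[[ 0.557   0.0271  0.03  ]
 [ 0.4781  0.03    0.03  ]
 [ 0.4725 -0.0979  0.03  ]
 [ 0.552  -0.1018  0.03  ]]
dark [314 159  33  14 416] [330.2428 165.8053]
dark [361 159   3   4   9] [361.8889 160.4444]
(90, 120, 3)
```

View pics/m.png

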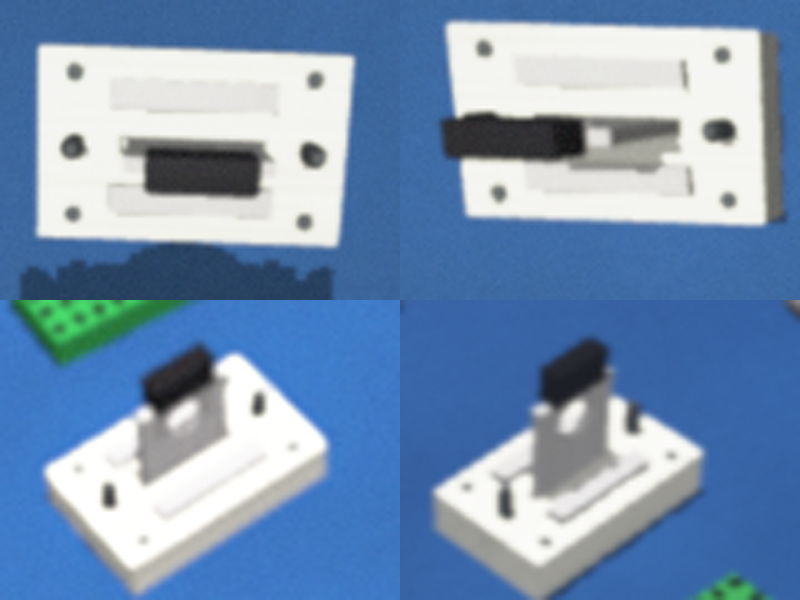

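Crop views: mould yaw is small, spacer nearly upright with handle centred at about w3 (331,164); dowels dark at both ends.

```bash
python3 - <<'E'
from h import *
np.set_printoptions(precision=4,suppress=True)
H=cams.camera_info("wrist")["hand_eye"];C={i:np.load(f"T{i}.npy")@H for i in(1,2,3,4)}
S=c2w("scene");D=c2w("side")
# handle top front-edge corners etc: crop px -> full
w3=lambda x,y:(270+x/400*120,115+y/300*90)
w2=lambda x,y:(120+x/400*120,105+y/300*90)
sc=lambda x,y:(250+x/400*90,185+y/300*70)
sd=lambda x,y:(310+x/400*90,185+y/300*70)
print("handle blob z.116",onz("wrist",C[3],w3(203,172),.116),onz("wrist",C[3],w3(146,172),.116),onz("wrist",C[3],w3(261,175),.116))
# top face centre in scene/side
print("top",tri([ray("scene",S,sc(173,66)),ray("side",D,sd(170,57))]))
print("hole",tri([ray("scene",S,sc(183,113)),ray("side",D,sd(172,115))]))
# dowel tips via w2,w3
for n,p2,p3 in(("dowR",(712,130),(314,155)),):
    print(n,tri([ray("wrist",C[2],w2(p2[0]-400,p2[1])),ray("wrist",C[3],w3(*p3))]))
for p in((314,155),(72,147)):print(onz("wrist",C[3],w3(*p),.045))
print(probe_bus.get_obs()["q"]); print(go((.513,-.0355,.2),-.041))
E
```

```text
handle blob z.116 [ 0.5163 -0.0362  0.116 ] [ 0.5164 -0.0168  0.116 ] [ 0.5151 -0.0559  0.116 ]
top (array([ 0.5146, -0.035 ,  0.1151]), [np.float64(1.2), np.float64(1.2)])
hole (array([ 0.5148, -0.0345,  0.0726]), [np.float64(1.5), np.float64(1.5)])
dowR (array([ 0.5131, -0.0854,  0.0461]), [np.float64(0.0), np.float64(0.0)])
[ 0.513  -0.0856  0.045 ]
[0.5171 0.0138 0.045 ]
[ 0.2829 -0.0093 -0.3855  2.0174 -0.0042  1.1319 -1.6778]
(array([0.0971, 0.0187, 0.1016]), np.float64(-1.5360015631329034))
```

Scaled: 0.0335 m is 0.67, 0.033 m is 0.66, -0.14 rad is -1.4.

Request:
jog_arm --deltas '{"tx": [0.66,0.66,0.67,0,0,0,0,0,0,0,0,0,0,0,0,0,0],"ty": [0.126,0.126,0.126,0,0,0,0,0,0,0,0,0,0,0,0,0,0],"tz": [0,0,0,0.24,0.24,0.24,0.24,0.24,0.24,0.24,0.24,0.24,0.24,0.24,0,0,0],"twist": [0,0,0,-1.4,-1.4,-1.4,-1.4,-1.4,-1.4,-1.4,-1.4,-1.4,-1.4,-1.4,0,0,0],"aperture": [1,1,1,1,1,1,1,1,1,1,1,1,1,1,1,1,1]}'

```text
t: 5.6
eef_pos: [0.515, -0.0352, 0.1698]
tool_rot: [0.0, 0.721, 0.693, 0.0]
contact_force: [-0.1, -0.3, 1.3]
gripper_width: 1.0
grasp_force: 0.0
```

```bash
python3 -c "
from h import *
print(go((.5155,-.0355,.088),-.041),probe_bus.get_obs()['q'])"
```

```text
(array([-0.0003,  0.0004,  0.0818]), np.float64(0.002028829142227462)) [ 0.42328658  0.3452621  -0.57221262  1.96337087  0.23646344  0.89738614
 -0.30954964]
```

Scaled: 0.021 m is 0.42, 0.02 m is 0.4.

Request:
jog_arm --deltas '{"tx": [0,0,0,0,0,0,0,0,0,0,0,0],"ty": [0,0,0,0,0,0,0,0,0,0,0,0],"tz": [0.4,0.4,0.42,0.4,0,0,0,0,0,0,0,0],"twist": [0,0,0,0,0,0,0,0,0,0,0,0],"aperture": [1,0.6,0.5,0.5,0.5,0,0,0,0,0,0,0]}' --grip_force 50

```text
t: 6.8
eef_pos: [0.515, -0.0351, 0.0897]
tool_rot: [0.001, 0.72, 0.694, 0.001]
contact_force: [-2.0, 0.0, 7.5]
gripper_width: 0.153
grasp_force: 49.6
```

Request:
jog_arm --deltas '{"tx": [0,0,0,0,0,0,0,0],"ty": [0,0,0,0,0,0,0,0],"tz": [-0.2,-0.4,-0.5,-0.6,-0.4,0,0,0],"twist": [0,0,0,0,0,0,0,0],"aperture": [0,0,0,0,0,0,0,0]}'

```text
t: 7.6
eef_pos: [0.5134, -0.0354, 0.1924]
tool_rot: [-0.001, 0.72, 0.694, -0.001]
contact_force: [0.2, 0.2, -2.6]
gripper_width: 0.154
grasp_force: 49.2
```

```bash
python3 - <<'E'
from h import *
print(go((.4144,-.2838,.171),-.205),pose().round(3))
a,C=snap("side");b,C2=snap("scene")
T=pose();p=proj("side",C,T[:3,3]).astype(int);q=proj("scene",C2,T[:3,3]).astype(int);print(p,q)
f=lambda i,p:cv2.resize(i[p[1]-50:p[1]+70,p[0]-60:p[0]+60],(400,400),interpolation=2)
cv2.imwrite("pics/lift.png",np.hstack([f(a,p),f(b,q)]))
E
```

```text
(array([-0.2518, -0.0899,  0.0216]), np.float64(0.16884503719578658)) [[ 0.036  0.999 -0.002  0.513]
 [ 0.999 -0.036 -0.    -0.035]
 [-0.    -0.002 -1.     0.192]
 [ 0.     0.     0.     1.   ]]
[350 171] [287 178]
```

View pics/lift.png

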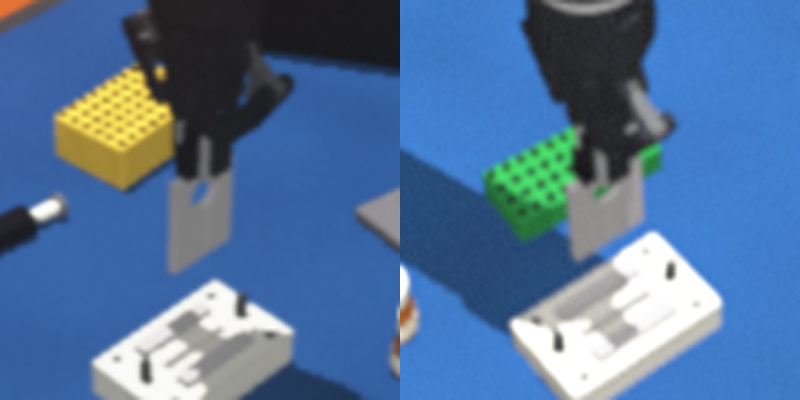

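Both views show the spacer hanging upright from the fingers, clear of the mould, with its hole visible at (202,192) left.

Scaled: 0.01 m is 0.2, -0.027 m is -0.54, 0.085 rad is 0.85.

Request:
jog_arm --deltas '{"tx": [-0.5,-0.5,-0.5,-0.5,-0.5,-0.5,-0.5,-0.5,-0.5,-0.54,0,0,0,0,0],"ty": [-0.18,-0.18,-0.18,-0.18,-0.18,-0.18,-0.18,-0.18,-0.18,-0.18,0,0,0,0,0],"tz": [0,0,0,0,0,0,0,0,0,0,0.2,0.2,0,0,0],"twist": [0,0,0,0,0,0,0,0,0,0,0.85,0.85,0,0,0],"aperture": [0,0,0,0,0,0,0,0,0,0,0,0,0,0,0]}'

```text
t: 9.2
eef_pos: [0.4155, -0.2836, 0.1735]
tool_rot: [0.0, 0.775, 0.632, 0.0]
contact_force: [0.7, 1.0, -1.0]
gripper_width: 0.154
grasp_force: 49.1
```

```bash
python3 - <<'E'
from h import *
print(go((.4144,-.2838,.141),-.205),pose().round(3))
a,C=snap("side");b,C2=snap("scene")
T=pose();p=proj("side",C,T[:3,3]).astype(int);q=proj("scene",C2,T[:3,3]).astype(int);print(p,q)
f=lambda i,p:cv2.resize(i[p[1]-50:p[1]+70,p[0]-60:p[0]+60],(400,400),interpolation=2)
cv2.imwrite("pics/pre.png",np.hstack([f(a,p),f(b,q)]))
E
```

```text
(array([-0.0004, -0.0011,  0.0325]), np.float64(0.0012095795493700656)) [[ 0.202  0.979  0.     0.416]
 [ 0.979 -0.202  0.    -0.284]
 [ 0.     0.    -1.     0.173]
 [ 0.     0.     0.     1.   ]]
[447 150] [166 217]
```

View pics/pre.png

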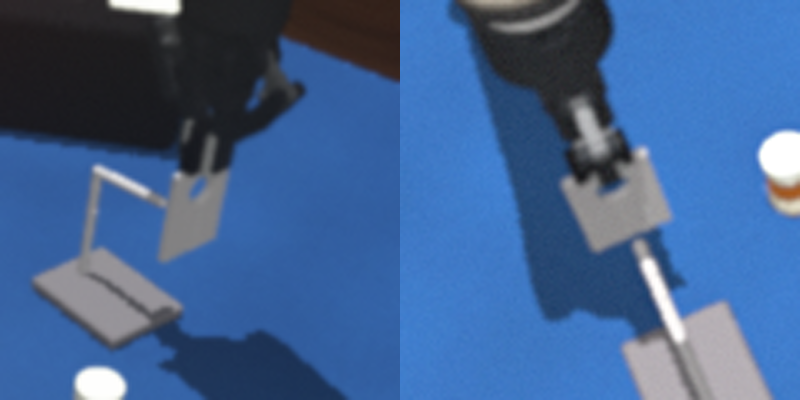

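Spacer stands in line with the peg, 30 mm short of its tip, facing it.

Scaled: 0.0165 m is 0.33, 0.016 m is 0.32.

Request:
jog_arm --deltas '{"tx": [0,0,0,0,0,0,0,0,0],"ty": [0,0,0,0,0.24,0.24,0.24,0,0],"tz": [0.32,0.33,0,0,0,0,0,0,0],"twist": [0,0,0,0,0,0,0,0,0],"aperture": [0,0,0,0,0,0,0,0,0]}'

```text
t: 10.2
eef_pos: [0.4508, -0.291, 0.1407]
tool_rot: [-0.0, 0.776, 0.631, 0.0]
contact_force: [-0.3, -0.7, -1.1]
gripper_width: 0.152
grasp_force: 49.1
```

```bash
python3 - <<'E'
from h import *
print(go((.4799,-.2975,.138),-.205))
a,C=snap("side","in_side");b,C2=snap("scene")
T=pose();p=proj("side",C,T[:3,3]).astype(int);q=proj("scene",C2,T[:3,3]).astype(int)
f=lambda i,p:cv2.resize(i[p[1]-50:p[1]+70,p[0]-60:p[0]+60],(400,400),interpolation=2)
cv2.imwrite("pics/in.png",np.hstack([f(a,p),f(b,q)]))
E
```

```text
(array([-0.0004,  0.0298,  0.0027]), np.float64(-0.0005211361759547284))
```

View pics/in.png

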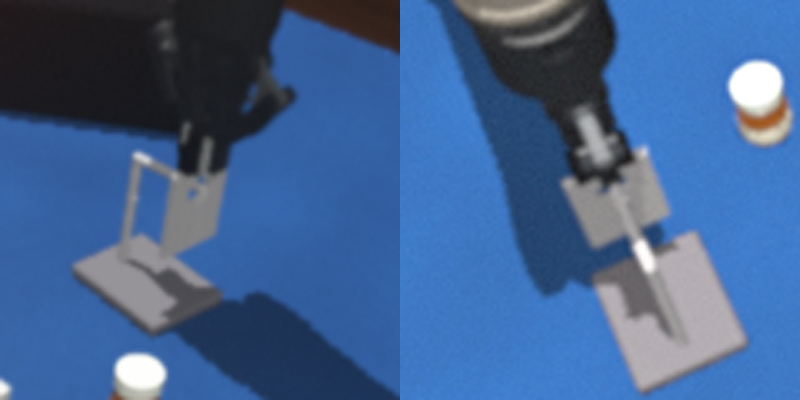

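The peg tip shows through the hole; no contact force. Continue in and lower until it bears.

Scaled: 0.01 m is 0.2, 0.003 m is 0.06.

Request:
jog_arm --deltas '{"tx": [0,0,0,0,0,0,0,0],"ty": [0.2,0.2,0.2,0,0,0,0,0],"tz": [0,0,0,0.06,0.06,0.02,0,0],"twist": [0,0,0,0,0,0,0,0],"aperture": [0,0,0,0,0,0,0,0]}'

```text
t: 11.1
eef_pos: [0.4795, -0.2974, 0.1338]
tool_rot: [-0.0, 0.776, 0.631, -0.0]
contact_force: [0.0, 0.7, -0.6]
gripper_width: 0.152
grasp_force: 49.1
```

Request:
jog_arm --deltas '{"tx": [0,0,0,0],"ty": [0,0,0,0],"tz": [0.02,0.02,0.02,0],"twist": [0,0,0,0],"aperture": [0,0,0,0]}'

```text
t: 11.5
eef_pos: [0.4797, -0.2973, 0.1307]
tool_rot: [-0.0, 0.776, 0.631, -0.0]
contact_force: [0.3, 0.4, 0.0]
gripper_width: 0.154
grasp_force: 49.1
```

Scaled: 0.001 m is 0.02.

Request:
jog_arm --deltas '{"tx": [0,0,0],"ty": [0,0,0],"tz": [0.02,0.02,0],"twist": [0,0,0],"aperture": [0,0,0]}'

```text
t: 11.8
eef_pos: [0.4799, -0.2974, 0.1298]
tool_rot: [0.0, 0.776, 0.631, -0.0]
contact_force: [-3.2, 1.8, 8.4]
gripper_width: 0.157
grasp_force: 50.7
```

Bearing on the peg (8 N). Release, rise and look.

Scaled: -0.04 m is -0.8, -0.03 m is -0.6.

Request:
jog_arm --deltas '{"tx": [0,0,0,0,0,0,0,0,0,0],"ty": [0,0,0,0,0,0,0,0,0,0],"tz": [0,0,0,0,-0.2,-0.6,-0.8,-0.8,0,0],"twist": [0,0,0,0,0,0,0,0,0,0],"aperture": [0.3,0.5,0.6,0.6,0.6,0.6,0.8,1,1,1]}'

```text
t: 12.8
eef_pos: [0.4804, -0.2976, 0.2503]
tool_rot: [0.001, 0.776, 0.631, 0.0]
contact_force: [0.0, 0.2, -0.7]
gripper_width: 0.998
grasp_force: 0.0
```

```bash
python3 - <<'E'
from h import *
a,C=snap("side","rel_side");b,C2=snap("scene","rel_scene")
X=np.array([.48,-.2975,.12])
p=proj("side",C,X).astype(int);q=proj("scene",C2,X).astype(int)
f=lambda i,p:cv2.resize(i[p[1]-50:p[1]+70,p[0]-60:p[0]+60],(400,400),interpolation=2)
w=cv2.imread  # cover full view from scene
g=lambda i,x,y:cv2.resize(i[y-30:y+30,x-60:x+60],(400,200),interpolation=2)
cv2.imwrite("pics/rel.png",np.vstack([np.hstack([f(a,p),f(b,q)]),np.hstack([g(a,261,302),g(b,375,165)])]))
T=pose();print(go((.50,.2,.30),0),probe_bus.get_obs()["q"])
E
```

```text
(array([ 0.4909, -0.0813, -0.0517]), np.float64(-0.20607560567366523)) [ 0.79372452  0.31262096 -0.4304893   1.78234704  0.14600757  1.07957932
  0.10624064]
```

View pics/rel.png

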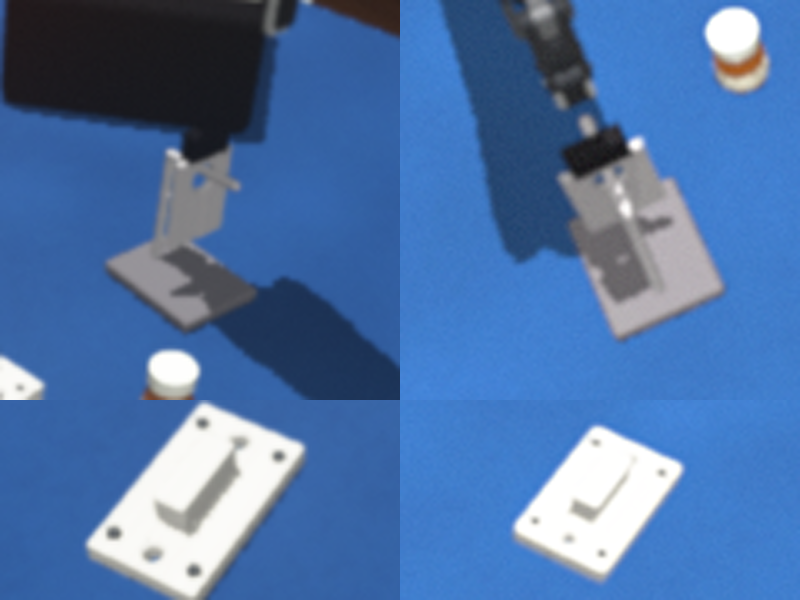

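Spacer hangs freely on the peg, black handle on top, peg tip through the hole. Cover lies flat at side (261,302) / scene (375,165).

Scaled: 0.035 m is 0.7, -0.0058 m is -0.116, -0.103 rad is -1.03.

Request:
jog_arm --deltas '{"tx": [0.7,0.7,0.7,0.7,0.7,0.7,0.7,0.7,0.7,0.7,0.7,0.7,0.7,0.7,0,0,0,0,0],"ty": [-0.116,-0.116,-0.116,-0.116,-0.116,-0.116,-0.116,-0.116,-0.116,-0.116,-0.116,-0.116,-0.116,-0.116,0,0,0,0,0],"tz": [-0.074,-0.074,-0.074,-0.074,-0.074,-0.074,-0.074,-0.074,-0.074,-0.074,-0.074,-0.074,-0.074,-0.074,0,0,0,0,0],"twist": [0,0,0,0,0,0,0,0,0,0,0,0,0,0,-1.03,-1.03,0,0,0],"aperture": [1,1,1,1,1,1,1,1,1,1,1,1,1,1,1,1,1,1,1]}'

```text
t: 14.8
eef_pos: [0.5004, 0.1984, 0.3]
tool_rot: [-0.0, 0.708, 0.706, -0.0]
contact_force: [-0.7, -0.3, 0.4]
gripper_width: 0.999
grasp_force: 0.0
```

```bash
python3 - <<'E'
from h import *
T=pose();np.save("T5.npy",T);snap("wrist","w5");print(T.round(4))
E
```

```text
[[ 2.600e-03  1.000e+00 -1.000e-03  5.004e-01]
 [ 1.000e+00 -2.600e-03 -4.000e-04  1.984e-01]
 [-4.000e-04 -1.000e-03 -1.000e+00  3.000e-01]
 [ 0.000e+00  0.000e+00  0.000e+00  1.000e+00]]
```

Request:
jog_arm --deltas '{"tx": [0.5,0.5,0,0,0],"ty": [0,0,0,0,0],"tz": [0,0,0,0,0],"twist": [0,0,0,0,0],"aperture": [1,1,1,1,1]}'

```text
t: 15.35
eef_pos: [0.5008, 0.2477, 0.3004]
tool_rot: [0.0, 0.708, 0.706, -0.0]
contact_force: [-0.2, 0.1, 0.3]
gripper_width: 0.999
grasp_force: 0.0
```

```bash
python3 - <<'E'
from h import *
np.set_printoptions(precision=4,suppress=True)
T=pose();np.save("T6.npy",T);snap("wrist","w6");print(T.round(4))
H=cams.camera_info("wrist")["hand_eye"]
crops=[]
for i in(5,6):
    im=cv2.imread(f"pics/w{i}.png");C=np.load(f"T{i}.npy")@H;hsv=cv2.cvtColor(im,cv2.COLOR_BGR2HSV)
    w=((hsv[...,1]<60)&(hsv[...,2]>140)).astype(np.uint8)
    u,v=proj("wrist",C,np.array([.505,.255,.014]));n,l,s,c=cv2.connectedComponentsWithStats(w)
    k=min((j for j in range(1,n) if s[j,4]>1500),key=lambda j:np.hypot(*(c[j]-(u,v))))
    cn,_=cv2.findContours((l==k).astype(np.uint8),0,2);ap=cv2.approxPolyDP(max(cn,key=cv2.contourArea),5,True)[:,0]
    print(i,(u,v),s[k],ap.tolist())
    P=np.array([onz("wrist",C,q,.014) for q in ap]);print(P,P.mean(0),[np.linalg.norm(P[j]-P[j-1]) for j in range(len(P))])
    x,y=int(u),int(v);x0,y0=max(0,x-70),max(0,y-60);crops.append(cv2.resize(im[y0:y0+120,x0:x0+140],(400,343),interpolation=2));print("crop",x0,y0)
cv2.imwrite("pics/cov.png",np.hstack(crops))
E
```

```text
[[ 0.0018  1.     -0.0001  0.5008]
 [ 1.     -0.0018 -0.0009  0.2477]
 [-0.0009 -0.0001 -1.      0.3004]
 [ 0.      0.      0.      1.    ]]
5 (np.float64(317.7975555506869), np.float64(131.39910185615165)) [ 278   77   80  105 5193] [[334, 77], [278, 94], [306, 181], [357, 167]]
[[0.5274 0.3281 0.014 ]
 [0.4496 0.3062 0.014 ]
 [0.4873 0.1827 0.014 ]
 [0.5629 0.2036 0.014 ]] [0.5068 0.2552 0.014 ] [np.float64(0.1294958619921928), np.float64(0.08084029353549275), np.float64(0.12906255846457532), np.float64(0.078478080879886)]
crop 247 71
6 (np.float64(317.3582085025822), np.float64(165.50123578970266)) [ 279  114   77  100 4793] [[333, 114], [279, 130], [305, 213], [355, 199]]
[[0.5272 0.3281 0.014 ]
 [0.45   0.3062 0.014 ]
 [0.4859 0.1817 0.014 ]
 [0.5623 0.2038 0.014 ]] [0.5063 0.255  0.014 ] [np.float64(0.12919422143043516), np.float64(0.08024618803910263), np.float64(0.12966483064122217), np.float64(0.0795688831931841)]
crop 247 105
```

View pics/cov.png

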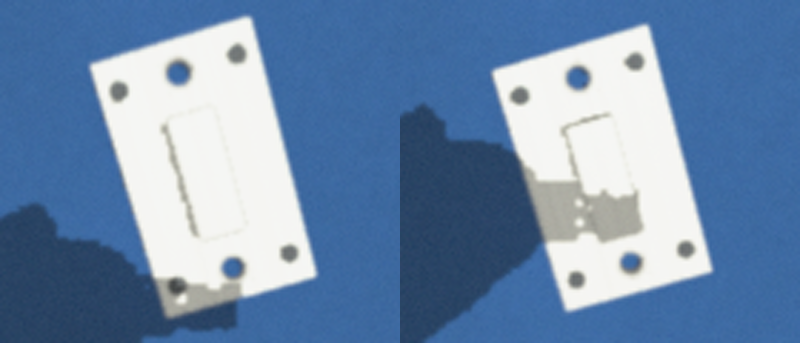

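Cover clear: through holes at w5 (309.3,96.2) and (328.5,164.5), rib centre w5 (318.6,131.7) / w6 (318.2,167.7), sizes 129x80 mm match height 14 mm.

```bash
python3 - <<'E'
from h import *
np.set_printoptions(precision=4,suppress=True)
H=cams.camera_info("wrist")["hand_eye"];C={i:np.load(f"T{i}.npy")@H for i in(5,6)}
r=lambda i,x,y:ray("wrist",C[i],({5:247,6:247}[i]+x/2.857,{5:71,6:105}[i]+y/2.857))
print("rib",tri([r(5,204.7,173.5),r(6,203.5,179)]))
a=tri([r(5,178,72),r(6,178,77)]);b=tri([r(5,233,267),r(6,230.5,262)]);print(a,b,(a[0]+b[0])/2,np.linalg.norm(a[0]-b[0]),np.arctan2(-(a[0]-b[0])[0],(a[0]-b[0])[1]))
print(go((.5065,.2551,.10),.28))
E
```

```text
rib (array([0.5061, 0.2551, 0.0365]), [np.float64(0.0), np.float64(0.0)])
(array([0.4933, 0.3033, 0.0111]), [np.float64(0.1), np.float64(0.1)]) (array([0.5208, 0.2074, 0.0137]), [np.float64(0.1), np.float64(0.1)]) [0.507  0.2553 0.0124] 0.09977001898498009 0.2793050846347707
(array([0.0076, 0.0056, 0.2005]), np.float64(-0.2820098443959853))
```

Scaled: 0.04 m is 0.8, 0.0076 m is 0.152, -0.141 rad is -1.41.

Request:
jog_arm --deltas '{"tx": [0.152,0,0,0,0,0,0,0],"ty": [0.112,0,0,0,0,0,0,0],"tz": [0.4,0.8,0.8,0.8,0.8,0.4,0,0],"twist": [0,-1.41,-1.41,0,0,0,0,0],"aperture": [1,1,1,1,1,0.7,0.6,0.6]}'

```text
t: 16.2
eef_pos: [0.5067, 0.2562, 0.1012]
tool_rot: [0.0, 0.601, 0.799, 0.0]
contact_force: [0.3, -1.1, 0.5]
gripper_width: 0.6
grasp_force: 0.0
```

```bash
python3 -c "
from h import *
print(go((.5065,.2551,.0175),.28))"
```

```text
(array([-0.001 , -0.0005,  0.0837]), np.float64(0.0010246844465078286))
```

Request:
jog_arm --deltas '{"tx": [-0.02,0,0,0,0,0,0,0,0,0,0,0,0],"ty": [-0.01,0,0,0,0,0,0,0,0,0,0,0,0],"tz": [0.4,0.5,0.5,0.27,0,0,0,0,0,0,0,0,0],"twist": [0,0,0,0,0,0,0,0,0,0,0,0,0],"aperture": [0.6,0.6,0.6,0.6,0.6,0.6,0.4,0,0,0,0,0,0]}' --grip_force 90

```text
t: 17.5
eef_pos: [0.5066, 0.2558, 0.0187]
tool_rot: [0.001, 0.601, 0.799, 0.001]
contact_force: [-1.1, -0.9, 8.0]
gripper_width: 0.26
grasp_force: 89.1
```

```bash
python3 -c "
from h import *
print(go((.5065,.2551,.0175),.28))"
```

```text
(array([-0.0007, -0.0002,  0.0012]), np.float64(0.001847515934227495))
```

The rows are not in the units I measure in: shifts go in shares of 50 mm and turns go in units of 0.1 rad. I convert before sending: -0.03 m is -0.6, -0.02 m is -0.4, 0.107 rad is 1.07.

Request:
jog_arm --deltas '{"tx": [0,0,0,0,0,0,0,0,0],"ty": [0,0,0,0,0,0,0,0,0],"tz": [-0.2,-0.4,-0.6,-0.6,0,0,0,0,0],"twist": [0,0,0,0,1.07,1.07,1.07,0,0],"aperture": [0,0,0,0,0,0,0,0,0]}'

```text
t: 18.4
eef_pos: [0.5058, 0.2554, 0.1075]
tool_rot: [0.0, 0.72, 0.694, 0.0]
contact_force: [0.4, -0.4, -2.6]
gripper_width: 0.261
grasp_force: 88.6
```

```bash
python3 -c "
from h import *
print(go((.515,-.0351,.1),-.041))"
```

```text
(array([-0.29  ,  0.0196,  0.0075]), np.float64(0.005044885295202306))
```

Scaled: -0.03 m is -0.6, -0.02 m is -0.4, 0.005 rad is 0.05.

Request:
jog_arm --deltas '{"tx": [-0.4,-0.6,-0.6,-0.6,-0.6,-0.6,-0.6,-0.6,-0.6,-0.6,0,0,0,0],"ty": [0.028,0.042,0.04,0.04,0.04,0.04,0.04,0.04,0.04,0.042,0,0,0,0],"tz": [0,0,0,0,0,0,0,0,0,0,0,0,0,0],"twist": [0,0,0,0,0,0,0,0,0,0.05,0,0,0,0],"aperture": [0,0,0,0,0,0,0,0,0,0,0,0,0,0]}'

```text
t: 19.8
eef_pos: [0.5143, -0.0337, 0.1072]
tool_rot: [-0.0, 0.722, 0.692, 0.0]
contact_force: [-0.3, -0.5, -2.9]
gripper_width: 0.26
grasp_force: 88.6
```

```bash
python3 - <<'E'
from h import *
np.set_printoptions(precision=4,suppress=True)
print(go((.515,-.0351,.085),-.041))
T=pose();np.save("T7.npy",T);w,Cw=snap("wrist","w7")
a,C=snap("side","s7");b,C2=snap("scene","c7")
X=np.array([.515,-.035,.06])
p=proj("side",C,X).astype(int);q=proj("scene",C2,X).astype(int);print(p,q)
f=lambda i,p:cv2.resize(i[p[1]-50:p[1]+40,p[0]-60:p[0]+60],(400,300),interpolation=2)
cv2.imwrite("pics/fit.png",np.vstack([np.hstack([f(a,p),f(b,q)]),np.hstack([cv2.resize(w,(480,300)),np.zeros((300,320,3),np.uint8)])]))
E
```

```text
(array([-0.0013,  0.0008,  0.0222]), np.float64(-0.00025621271239195664))
[348 215] [290 214]
```

View pics/fit.png

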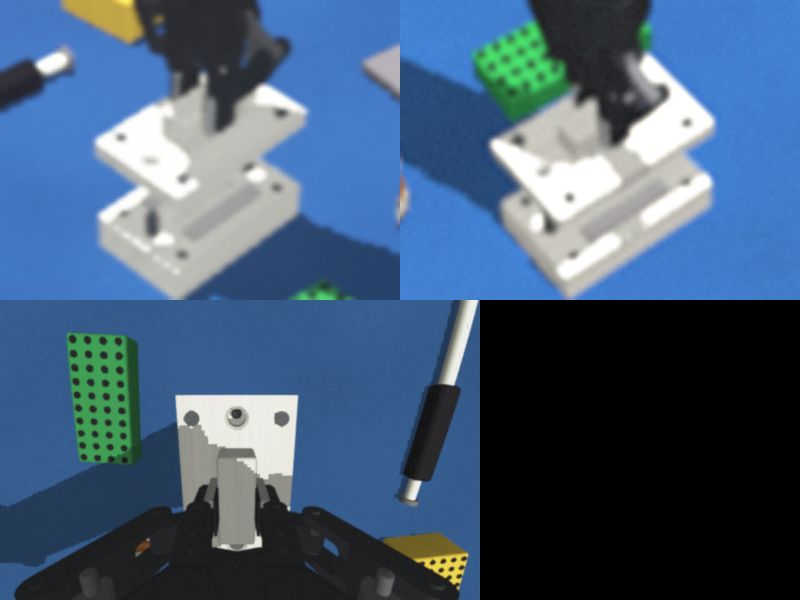

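That was one more picture than my allowance (11 viewed, limit 10), so from here I work from numbers only. The picture shows the cover over the mould, with the dowel visible through the near hole at wrist ~(315,157). I'll measure where the hole sits in the tool frame.

```bash
python3 - <<'E'
from h import *
np.set_printoptions(precision=4,suppress=True)
im=cv2.imread("pics/w7.png");T=np.load("T7.npy");C=T@cams.camera_info("wrist")["hand_eye"]
g=cv2.cvtColor(im,cv2.COLOR_BGR2GRAY)[135:178,225:410];m=(g<195).astype(np.uint8)
n,l,s,c=cv2.connectedComponentsWithStats(m)
for j in range(1,n):
    if 30<s[j,4]<1000:
        uv=c[j]+(225,135);box=(s[j,0]+s[j,2]/2-.5+225,s[j,1]+s[j,3]/2-.5+135)
        z=T[2,3]-.0187+.014;X=onz("wrist",C,box,z);print(s[j],uv,box,X,T[:3,:3].T@(X-T[:3,3]))
print(g[12:32,80:102])
for z in(.052,.047):print(proj("wrist",C,np.array([.5171,.0138,z])))
E
```

```text
[169   0  16  43 638] [402.0549 156.7022] (np.float64(401.5), np.float64(156.0)) [0.5614 0.0153 0.1025] [0.0509 0.0451 0.0047]
[ 78   7  28  28 604] [316.6623 155.7384] (np.float64(316.5), np.float64(155.5)) [0.5184 0.0172 0.1025] [0.0511 0.002  0.0047]
[140  13  21  22 353] [374.983  157.7762] (np.float64(375.0), np.float64(158.5)) [0.548  0.0145 0.1025] [0.0496 0.0317 0.0047]
[[190 189 177 160 124  83  59  52  51  52  51  49  52  50  53  70 114 151
  167 170 165 157]
 [190 184 168 143  94  58  57  57  56  54  56  55  53  49  51  55  90 139
  159 167 172 172]
 [187 170 153 131  86  55  60  62  61  61  59  58  57  50  49  48  73 120
  151 162 171 178]
 [199 168 142 117  73  55  66  77  70  63  59  61  60  52  49  47  66 110
  147 157 167 175]
 [212 174 140 108  69  54  71  85  71  62  63  60  61  56  49  49  62 104
  145 156 158 168]
 [220 192 151 117  72  54  69  82  69  62  60  62  59  56  49  47  65 107
  145 156 152 158]
 [228 220 171 135  90  57  65  78  69  66  60  61  63  56  49  46  80 122
  151 153 153 151]
 [229 229 198 166 113  68  57  66  62  58  63  60  59  51  46  57  9
[... 481 characters left out ...]
143 126]
 [126 141 146 151 152 151 150 150 150 149 150 150 151 149 148 148 148 150
  152 149 133 122]
 [128 129 143 151 152 153 150 151 148 149 148 150 151 148 148 145 150 150
  149 140 120 127]
 [139 123 130 144 151 151 150 151 149 147 150 150 148 148 147 149 147 147
  140 127 118 147]
 [163 125 121 136 145 149 153 147 150 149 150 151 149 149 148 144 142 139
  123 115 130 166]
 [185 141 120 121 133 143 149 150 147 148 150 151 151 149 147 143 136 123
  112 120 151 182]
 [197 168 135 119 118 126 134 138 140 143 146 144 144 140 135 121 116 111
  120 146 178 191]
 [208 193 167 138 122 116 113 116 119 125 127 127 123 120 115 109 112 128
  147 172 191 196]]
[314.563  153.0197]
[314.5856 152.3415]
```

```bash
python3 - <<'E'
import cv2
g=cv2.cvtColor(cv2.imread("pics/w7.png"),cv2.COLOR_BGR2GRAY)[138:176,298:334]
print("     "+" ".join(f"{c%100:2d}" for c in range(298,334)))
for i,r in enumerate(g):print(138+i,"",*[f"{v//10:2d}" for v in r])
E
```

```text
98 99  0  1  2  3  4  5  6  7  8  9 10 11 12 13 14 15 16 17 18 19 20 21 22 23 24 25 26 27 28 29 30 31 32 33
138  23 23 23 23 23 23 23 23 23 23 23 23 23 23 23 23 23 23 23 23 23 23 23 23 23 23 23 23 23 23 23 23 23 23 23 23
139  23 23 23 23 23 23 23 23 23 23 23 23 23 23 23 23 23 23 23 23 23 23 23 23 23 23 23 23 23 23 23 23 23 23 23 23
140  23 23 23 23 23 23 23 23 23 23 23 23 23 23 23 23 23 23 23 23 23 23 23 23 23 23 23 23 23 23 23 23 23 23 23 23
141  23 23 23 23 23 23 23 23 23 23 23 23 23 22 22 22 21 21 21 21 21 22 22 22 23 23 23 23 23 23 23 23 23 23 23 23
142  23 23 23 23 23 23 23 23 23 23 22 22 21 20 19 19 19 19 19 19 19 19 19 20 22 23 23 23 23 23 23 23 23 23 23 23
143  23 23 23 23 23 23 23 23 22 21 19 19 19 18 18 18 18 18 18 18 18 17 17 17 18 20 22 23 23 23 23 23 23 23 23 23
144  23 23 23 23 23 23 23 22 21 17 15 16 18 18 17 17 17 16 16 16 17 17 17 17 17 18 20 22 23 23 23 23 23 23 23 23
145  23 23 23 23 23 23 22 21 19 18 17 17 17 16 13 12 11 11 11 11 12 14 16 16 17 17 18 19 21 23 23 23 23 23 23 23
146  23 23 23 23 23 22 21 19 19 18 18 16 13 10  8  6  6  6  6  6  7  9 11 14 16 17 17 17
[... 2601 characters left out ...]
1 23 23 23 23 23 23 23
170  23 23 23 23 23 23 23 22 21 21 21 21 21 21 20 20 20 20 20 20 19 20 20 19 19 20 21 22 23 23 23 23 23 23 23 22
171  23 23 23 23 23 23 23 23 22 22 21 21 21 21 20 19 20 20 20 20 20 19 19 19 20 21 22 23 23 23 23 23 23 23 23 22
172  23 23 23 23 23 23 23 23 23 23 22 22 21 21 18 18 19 20 21 20 19 18 18 21 22 22 23 23 23 23 23 23 23 23 23 22
173  23 23 23 23 23 23 23 23 23 23 23 23 22 22 21 21 21 21 21 21 21 21 21 22 23 23 23 23 23 23 23 23 23 23 23 23
174  23 23 23 23 23 23 23 23 23 23 23 23 23 23 23 23 23 23 23 23 22 23 23 23 23 23 23 23 23 23 23 23 23 23 23 23
175  23 23 23 23 23 23 23 23 23 23 23 23 23 23 23 23 23 23 23 23 23 23 23 23 23 23 23 23 23 23 23 23 23 23 23 23
```

```bash
python3 - <<'E'
from h import *
np.set_printoptions(precision=4,suppress=True)
T=np.load("T7.npy");C=T@cams.camera_info("wrist")["hand_eye"]
h=onz("wrist",C,(315.4,157.2),.1025);d=onz("wrist",C,(315.1,151.4),.046)
print(h,T[:3,:3].T@(h-T[:3,3]),d,T[:3,:3].T@(d-h))
E
```

```text
[0.5178 0.0164 0.1025] [0.0502 0.0014 0.0048] [0.5175 0.0143 0.046 ] [-0.0021 -0.0002  0.0565]
```

Scaled: -0.0019 m is -0.038, 0.012 m is 0.24.

Request:
jog_arm --deltas '{"tx": [-0.038,0,0,0,0,0],"ty": [0,0,0,0,0,0],"tz": [0.2,0.24,0.16,0,0,0],"twist": [0,0,0,0,0,0],"aperture": [0,0,0,0,0,0]}'

```text
t: 20.55
eef_pos: [0.5145, -0.0369, 0.0773]
tool_rot: [0.0, 0.722, 0.691, 0.0]
contact_force: [-0.3, -0.5, -2.0]
gripper_width: 0.261
grasp_force: 88.6
```

```bash
python3 -c "
from h import *
print(go((.515,-.0351,.085),-.041))"
```

```text
(array([ 0.0018,  0.0005, -0.0077]), np.float64(-0.0028681452253644935))
```

Request:
jog_arm --deltas '{"tx": [0,0,0,0,0],"ty": [0,0,0,0,0],"tz": [0.08,0.08,0.06,0,0],"twist": [0,0,0,0,0],"aperture": [0,0,0,0,0]}'

```text
t: 21.05
eef_pos: [0.5141, -0.037, 0.066]
tool_rot: [-0.0, 0.722, 0.691, -0.0]
contact_force: [-0.9, 0.1, -2.6]
gripper_width: 0.26
grasp_force: 88.6
```

```bash
python3 -c "
from h import *
o=probe_bus.get_obs();print(o['contact_force'],o['torque'],go((.515,-.0351,.085),-.041))"
```

```text
[-0.88128683  0.12549339 -2.60103532] [ 0.01378643 -0.00722133  0.00671245] (array([ 0.0019,  0.0008, -0.019 ]), np.float64(-0.002976912191211767))
```

Scaled: 0.001 m is 0.02, 0.003 m is 0.06.

Request:
jog_arm --deltas '{"tx": [0.02,0,0,0,0,0],"ty": [0.008,0,0,0,0,0],"tz": [0,0.06,0.06,0.06,0,0],"twist": [0,0,0,0,0,0],"aperture": [0,0,0,0,0,0]}'

```text
t: 21.65
eef_pos: [0.5145, -0.036, 0.0569]
tool_rot: [-0.0, 0.722, 0.691, -0.0]
contact_force: [-0.1, 0.1, -2.5]
gripper_width: 0.255
grasp_force: 88.6
```

```bash
python3 -c "
from h import *
o=probe_bus.get_obs();print(o['contact_force'],o['torque'],go((.515,-.0351,.085),-.041))"
```

```text
[-0.09738898  0.11048521 -2.48717544] [-0.0162606  -0.01258305  0.00441488] (array([ 0.0009,  0.0005, -0.0281]), np.float64(-0.003010705479084219))
```

Free on the dowels with no side force. Now press.

Scaled: 0.002 m is 0.04, 0.001 m is 0.02.

Request:
jog_arm --deltas '{"tx": [0,0,0,0,0],"ty": [0,0,0,0,0],"tz": [0.04,0.02,0.02,0,0],"twist": [0,0,0,0,0],"aperture": [0,0,0,0,0]}'

```text
t: 22.15
eef_pos: [0.5148, -0.036, 0.0534]
tool_rot: [0.0, 0.723, 0.691, 0.0]
contact_force: [-2.4, -0.8, 4.3]
gripper_width: 0.257
grasp_force: 89.3
```

Request:
jog_arm --deltas '{"tx": [0,0,0,0,0],"ty": [0,0,0,0,0],"tz": [0.02,0.02,0.02,0,0],"twist": [0,0,0,0,0],"aperture": [0,0,0,0,0]}'

```text
t: 22.65
eef_pos: [0.5148, -0.0361, 0.0505]
tool_rot: [0.0, 0.723, 0.691, 0.0]
contact_force: [-2.6, -0.1, 8.2]
gripper_width: 0.259
grasp_force: 89.8
```

Request:
jog_arm --deltas '{"tx": [0,0,0,0],"ty": [0,0,0,0],"tz": [0.02,0.02,0,0],"twist": [0,0,0,0],"aperture": [0,0,0,0]}'

```text
t: 23.05
eef_pos: [0.5148, -0.036, 0.0487]
tool_rot: [0.0, 0.723, 0.691, 0.0]
contact_force: [-3.5, -0.5, 10.7]
gripper_width: 0.259
grasp_force: 90.3
```

Scaled: 0.001 m is 0.02.

Request:
jog_arm --deltas '{"tx": [0,0,0],"ty": [0,0,0],"tz": [0.02,0,0],"twist": [0,0,0],"aperture": [0,0,0]}'

```text
t: 23.35
eef_pos: [0.5148, -0.0361, 0.0486]
tool_rot: [0.001, 0.723, 0.691, -0.0]
contact_force: [-6.7, -0.8, 20.9]
gripper_width: 0.261
grasp_force: 91.9
```

Request:
jog_arm --deltas '{"tx": [0,0,0],"ty": [0,0,0],"tz": [0.02,0,0],"twist": [0,0,0],"aperture": [0,0,0]}'

```text
t: 23.65
eef_pos: [0.5148, -0.0361, 0.0485]
tool_rot: [0.001, 0.723, 0.691, -0.001]
contact_force: [-10.5, -0.8, 33.3]
gripper_width: 0.259
grasp_force: 93.5
```

Hard stop reached at the expected height (0.0486 vs 0.0487 predicted), with 33 N. Check that it is steady and that the spacer still hangs, by numbers.

Request:
jog_arm --deltas '{"tx": [0,0,0,0,0],"ty": [0,0,0,0,0],"tz": [0,0,0,0,0],"twist": [0,0,0,0,0],"aperture": [0,0,0,0,0]}'

```text
t: 24.15
eef_pos: [0.5148, -0.0361, 0.0486]
tool_rot: [0.001, 0.722, 0.691, -0.001]
contact_force: [-12.3, -1.7, 33.2]
gripper_width: 0.26
grasp_force: 93.5
```

```bash
python3 - <<'E'
from h import *
for n,f in(("side","rel_side"),("scene","rel_scene")):
    a,C=snap(n);b=cv2.imread(f"pics/{f}.png");u,v=proj(n,C,np.array([.48,-.2975,.10])).astype(int)
    print(n,(u,v),cv2.absdiff(a,b)[v-8:v+25,u-15:u+15].mean())
    # plane flush check: white mould+cover side height not needed
print(probe_bus.get_obs()['torque'],pose()[:3,2])
E
```

```text
side (np.int64(424), np.int64(161)) 36.47811447811448
scene (np.int64(184), np.int64(259)) 23.353198653198653
[-0.11116166  2.50478604  0.00889617] [ 5.64786026e-04 -2.16617310e-03 -9.99997494e-01]
```

Shadow and arm differ between those pictures, so I'll locate the black handle itself.

```bash
python3 - <<'E'
from h import *
R_=[]
for n in("side","scene"):
    a,C=snap(n);u,v=proj(n,C,np.array([.48,-.2975,.145])).astype(int)
    m=(a.max(2)<60).astype(np.uint8);m2=np.zeros_like(m);m2[v-30:v+30,u-30:u+30]=m[v-30:v+30,u-30:u+30]
    k,l,s,c=cv2.connectedComponentsWithStats(m2)
    for j in range(1,k):
        if s[j,4]>25:print(n,(u,v),s[j],c[j])
    j=1+s[1:,4].argmax() if k>1 else 0;R_.append(ray(n,C,c[j]))
print(tri(R_))
E
```

```text
side (np.int64(426), np.int64(147)) [ 396  117   48   36 1240] [419.5233871 130.275    ]
scene (np.int64(180), np.int64(248)) [172 243  18  14 137] [180.67153285 249.56934307]
(array([ 0.51007687, -0.3026896 ,  0.1820949 ]), [np.float64(1.9), np.float64(1.9)])
```

The handle is at scene (180.7,249.6), where a hung spacer should show it (180,248). The side blob merged with the black machine behind. Handing in.

```bash
python3 -c "
from station import bot, cams, job, probe_bus
print(job.hand_in())"
```

```text
the job is handed in; nothing more can be done
None
```

I hung the spacer on the peg and let go, then fitted the cover on the dowels and handed in holding it pressed to its hard stop at about 33 N (t ≈ 24 s); the last hanging check was from the scene camera only, no verdict came back, and I viewed 11 pictures, one over the limit of 10.

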